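# Clamp a slim battery into the counter tester

### The arm

A 6-joint arm with a two-finger parallel gripper is mounted at the origin on the work surface. World frame = base frame: x ahead of the robot, y to its left, z up, the work surface at z = 0. Lengths are in m, angles in rad, forces in N, time in s.
With the tool pointing down it reaches from about 0.4 to 0.825 m from the base axis. Payload 7 kg.
Tool frame: the origin (TCP) lies at the very end of the fingers, on their centre line; the grasp point (between the pads) lies 19 mm behind it; z points along the fingers, x is the direction in which the jaws open and shut, and the axes are right-handed (so a half turn about z gives the same grasp; the last joint's range is limited). The gripper opens to 88 mm and grips with 3 to 60 N. Pads are 19 mm wide; open, the fingers measure 130 mm over their backs; the gripper's body (78 mm by 193 mm) begins 47 mm behind the grasp point.
Start: joints at [-0.93, 0.359, 0.012, 0, -1.224, -0.288], TCP at [0.233, -0.633, 0.227] pointing down, gripper open.
Joint ranges: [-3.07, 3.07], [-1.43, 2.12], [-1.02, 1.25], [-3.03, 1.67], [-3.05, -0], [-3.03, 3.03]. Speed limits (rad/s): [2.39, 2.39, 3.01, 3.14, 3.14, 3.14].

### API

Orientations are given as [roll, pitch, yaw] about the fixed x, y, z axes, in that order (R = Rz(yaw) Ry(pitch) Rx(roll)).
In Python, from station import telemetry, grab_frame, arm, regions_of, pinpoint gives the robot as it stands. The module is installed in compiled form; this text tells all that it offers.
- The arm moves only by the shell command python3 -m inch 'ROWS' [FORCE]. ROWS is text: rows parted by semicolons, each of 7 numbers parted by spaces: the opening, from 0 (shut) to 1 (fully open), then the shift along the world's x, y, z in cm, then the turn, a rotation vector about the world's x, y, z in degrees. A call has 1 to 12 rows; each row is the pose to reach, as a shift and turn from the pose measured when the call began; what a row does not reach only later rows make up. A row lasts 1/8 s, in which the tool goes at most 62.5 mm and 10.7 degrees, less where a joint would pass 70% of its speed; a pose out of reach is approached as far as the arm can. A call with a gripper value outside its range is refused whole. The fingers move at their own pace and stop on an object; FORCE is the grip in N (left out, the last holds). Time passes only in rows, so rows that repeat a pose let the fingers close. It gives the time, the measured TCP pose, the force and the opening at its end, in the units of the state.
- telemetry.get_state(): the state, without advancing time (a new reading comes with each control period).
- grab_frame(name): name is "side" or "top" or "wrist"; returns a dict with "pixels" (384x512x3 uint8, red, green, blue), "fx", "fy", "cx", "cy" (pixels), "dist_coeffs" ([k1, k2, p1, p2, k3] as OpenCV has them; the pictures are not rectified), "R" (3x3) and "t" (3): a world point X has camera coordinates R X + t. Camera axes: x right, y down, z forward; pixel columns grow to the right and rows downward; lengths in m; the calibration is good to about 2 mm. A picture is of the moment at which its call begins. There is no depth.
- arm.job_done(): hands the job in, once; it reports no verdict.
Trained networks look in the newest picture that a camera, given by its name, has taken for a name from the list of things; names that differ only in an ending like _2 or _b are one class to them, and where a whole thing is asked for, a point or a joint stands for the part that bears it (a point fixed in the world has none). Each returns a list of dicts, best first, with "p" (0 to 1); they miss things now and then, are a little off and sometimes report something else, mostly with a low value. They report only what shows in the picture. A call takes as long as a camera call. They do not tell look-alikes from the thing itself.
- regions_of(camera, name): "pixels" (384x512 bool, what is visible of it) and "bbox" ([left, top, right, bottom] in pixels, round what is visible of it).
- pinpoint(camera, name): "location" ([column, row] in pixels: a listed point, or the origin of a listed thing).
The state is a dict: "t": time; "q": joint angles; "qd": joint speeds; "joint_efforts": joint torques, N m; "eef_pos": TCP position; "ee_rot": TCP orientation; "force": force on the tool from outside, world axes, zero at the start; "moment": the same for the moment, N m; "width": finger opening in m.
Only numpy, scipy, OpenCV 4.12 (cv2) and the standard library are available. Lean on these libraries where they do the work, as an engineer would, in place of code of your own. Each camera call takes 0.05 s, during which the arm holds its last target. There are 200 camera calls.

### The job

Put the blue battery on test: draw the tester's red-handled clamp fully back, hook one foot of the battery (either end will do) tilted under the tester's yellow lip and swing the other end down until the battery sits flat in the bed. Then slide the clamp fully home over the other foot, and after that throw the orange-tipped switch over to on. Leave the oil bottle, the parts carton and the spanner where they are.

Things in the scene. Friction and masses are not known exactly. Their poses are not given: they have to be found in the camera images.
- tester_seat (a point): Middle of the floor of the fixed grey tester's bed (265 x 100 mm plate, floor 12 mm above the table): where the centre of a seated battery's underside goes. Its frame turns with the tester: x along the bed from the yellow lip to the red clamp, y towards the console, z up. Side rails 10 mm high, 58 mm apart, run x = -50 to 50. Console: y = 50 to 130, x = -85 to 85, top 8 mm above this floor.
- tester_lip (a point): Middle of the free lower edge of the fixed yellow lip (70 mm wide), at x = -64.5 mm of tester_seat and 16 mm above the bed floor. Its top is 22 mm above the floor. The end wall under it, which the foot must not pass, stands 14 mm further in, at x = -78.5 mm.
- tester_stop (a point): On the bed floor at the clamp end, x = +78.5 mm of tester_seat: the face of two fixed 20 mm high stop blocks at y = 18 to 30 mm on both sides, which keep a battery from being slid in flat (157 mm from end wall to stops). Between them slides the clamp's steel tongue, 30 mm wide, its underside 12 mm and its top 18 mm above the floor.
- battery_mid (a point): Centre of the loose battery (blue, white band round its sides, about 0.6 kg), 32 mm above its underside; x along its length, z up. Body 110 x 50 x 64 mm high, with a black foot at the bottom of each end, 20 mm long, 40 mm wide, 10 mm thick: 150 mm over both. Both ends are alike. Brass terminals rise 9 mm above the top near each end. Starts upright on the table.
- battery_foot_a (a point): Tip of the battery's foot at its +x end: 75 mm from the middle, half-way up the foot (5 mm above the underside).
- battery_foot_b (a point): Tip of the battery's foot at its -x end: 75 mm from the middle, half-way up the foot (5 mm above the underside).
- clamp (a joint): Travel of the clamp, m: 0 is fully drawn back (tongue tip at x = +84 mm of tester_seat, bay clear), 0.022 is fully home (tongue tip at x = +62 mm, over the foot of a seated battery). It grows as the clamp slides towards the lip. It starts part closed, in the way of the battery; it slides with about 3 N of friction and stays where left.
- clamp_grip (a point): Centre of the red upright handle of the clamp, 44 mm above the bed floor (56 mm above the table); it moves with the clamp. The handle is 18 mm (along the slide, x of tester_seat) x 22 mm (y) and stands from 24 to 59 mm above the bed floor.
- switch (a joint): Angle of the toggle switch on the console, rad: 0 is off (leaning towards the lip end), 1.0 is on (leaning 0.5 rad past upright towards the clamp end); it starts at or near off, swings about the tester's y axis with light friction and stays where left.
- switch_tip (a point): Centre of the orange ball, 26 mm across, at the end of the switch's stick (10 mm thick). Its pivot is 50 mm from the ball, at x = 30 mm, y = 95 mm, z = 28 mm of tester_seat; the ball's centre stands about 72 to 78 mm above the bed floor and moves 48 mm along x from off to on.
- oil_mid (a point): Bystander: blue oil bottle, 72 mm across, 200 mm tall, standing on the table; the point is half-way up.
- carton_mid (a point): Bystander: small white and red parts carton, 70 x 90 x 55 mm, on the table; the point is its centre.
- spanner_grip (a point): Bystander: steel spanner 170 mm long lying on the table; a point on its handle.
Mind the look-alikes: they are no part of the job. Leave any brown, pink or turquoise look-alike of the part that bears battery_mid alone.

How it is judged:
On the way, in this order (a step that is already met when the one before it is completed fails the run):
1. the clamp is drawn fully back (within 3 mm) (value of joint clamp below 0.003 m), for 0.1 s.
2. one foot of the battery is under the yellow lip while the battery is tilted (by more than 0.08 rad) (((x of battery_foot_a in the frame of tester_seat below -0.067 m and y of battery_foot_a in the frame of tester_seat between -0.02 and 0.02 m and z of battery_foot_a in the frame of tester_seat between -0.002 and 0.014 m) or (x of battery_foot_b in the frame of tester_seat below -0.067 m and y of battery_foot_b in the frame of tester_seat between -0.02 and 0.02 m and z of battery_foot_b in the frame of tester_seat between -0.002 and 0.014 m)) and angle between battery_mid's own z axis and vertical between 0.08 and 0.6 rad), for 0.1 s.
3. the battery lies flat in the bed (x of battery_mid in the frame of tester_seat between -0.006 and 0.006 m and y of battery_mid in the frame of tester_seat between -0.007 and 0.007 m and z of battery_mid in the frame of tester_seat between 0.029 and 0.035 m and angle between battery_mid's own z axis and vertical below 0.04 rad), for 0.2 s.
4. the clamp is home over the other foot, with the battery still flat (all of step 3 and value of joint clamp above 0.018 m), for 0.2 s.
5. the switch is thrown to on (value of joint switch above 0.85 rad and value of joint clamp above 0.018 m), for 0.2 s.
At the end, for the whole second after the job is handed in: The battery rests flat in the bed (centre within 6 mm along and 7 mm across the bed, tilt under 0.04 rad) with one foot under the yellow lip, the clamp is home within 4 mm of its full travel, the switch is on (above 0.85 of 1.0 rad), and all is at rest (all of step 3 and all of step 5 and ((x of battery_foot_a in the frame of tester_seat below -0.067 m and y of battery_foot_a in the frame of tester_seat between -0.02 and 0.02 m and z of battery_foot_a in the frame of tester_seat between -0.002 and 0.014 m) or (x of battery_foot_b in the frame of tester_seat below -0.067 m and y of battery_foot_b in the frame of tester_seat between -0.02 and 0.02 m and z of battery_foot_b in the frame of tester_seat between -0.002 and 0.014 m)) and linear speed of battery below 0.02 m/s); the robot touches nothing.
It fails at once if the oil bottle is moved more than 30 mm (distance of oil_mid from where it was at the start of the episode above 0.03 m).
It fails at once if the parts carton is moved more than 30 mm (distance of carton_mid from where it was at the start of the episode above 0.03 m).
It fails at once if the spanner is moved more than 30 mm (distance of spanner_grip from where it was at the start of the episode above 0.03 m).
It also fails if it takes over 64 s, if anything falls off the work surface, if the arm or the gripper's body presses on something with over 40 N, if the wrist force passes 120 N, or if a joint passes its speed limit or range.

## Working session

There is one attempt and no reset: what is moved stays moved. The work goes in short steps, Python scripts to look and compute and a shell command to move; the robot and the scene stay as the last step left them, time stands still between calls to the robot, and variables do not carry over. Pictures are saved under pics/ and viewed, about 8 in all and at most 12, crops included, and the job is handed in when it is done.

```bash
mkdir -p pics; cat > h.py <<'E'
import numpy as np, cv2, sys
from station import telemetry, grab_frame, arm, regions_of, pinpoint
def K(f): return np.array([[f['fx'],0,f['cx']],[0,f['fy'],f['cy']],[0,0,1.]])
def ray(f,uv):
    p=cv2.undistortPoints(np.array([[uv]],float),K(f),np.array(f['dist_coeffs'],float))[0,0]
    R=np.array(f['R']);t=np.array(f['t']); return -R.T@t, R.T@np.array([p[0],p[1],1.])
def atz(f,uv,z):
    o,d=ray(f,uv); return o+d*(z-o[2])/d[2]
def tri(obs):
    A=np.zeros((3,3));b=np.zeros(3)
    for f,uv in obs:
        o,d=ray(f,uv);d=d/np.linalg.norm(d);P=np.eye(3)-np.outer(d,d);A+=P;b+=P@o
    X=np.linalg.solve(A,b); return X,[np.linalg.norm(proj(f,X)-uv) for f,uv in obs]
def proj(f,X):
    r,_=cv2.Rodrigues(np.array(f['R'],float))
    return cv2.projectPoints(np.array([X],float),r,np.array(f['t'],float),K(f),np.array(f['dist_coeffs'],float))[0][0,0]
def save(f,n): cv2.imwrite('pics/'+n+'.png',cv2.cvtColor(f['pixels'],cv2.COLOR_RGB2BGR))
E
cat > m.py <<'E'
from h import *
F={c:grab_frame(c) for c in('side','top')}
for c in F: save(F[c],c+'0')
im=np.hstack([F['top']['pixels'],F['side']['pixels']])
np.set_printoptions(precision=4,suppress=True)
for n in ['tester_seat','tester_lip','tester_stop','battery_mid','battery_foot_a','clamp_grip','switch_tip','oil_mid','carton_mid','spanner_grip']:
    for c in F:
        print(n,c,[(np.round(r['location'],1).tolist(),round(r['p'],2)) for r in pinpoint(c,n)][:5])
E
python3 m.py; python3 -c "
from h import *
for c in('side','top'):
  f=grab_frame(c);print(c,-np.array(f['R']).T@f['t'],f['fx'],np.round(f['R'],2).tolist())
print(telemetry.get_state())"
```

```text
tester_seat side [([274.4, 183.2], 0.82)]
tester_seat top [([300.2, 199.7], 0.79)]
tester_lip side [([293.1, 180.2], 0.97)]
tester_lip top [([300.0, 225.7], 0.98)]
tester_stop side [([255.5, 177.7], 0.7), ([289.7, 183.4], 0.17)]
tester_stop top [([301.9, 182.6], 0.68), ([142.3, 168.6], 0.23)]
battery_mid side [([321.9, 215.3], 0.82), ([252.7, 251.3], 0.76), ([320.6, 275.8], 0.65), ([189.9, 239.4], 0.59), ([290.8, 183.7], 0.36)]
battery_mid top [([263.8, 259.0], 0.75), ([194.4, 278.8], 0.74), ([193.6, 152.1], 0.6)]
battery_foot_a side [([297.5, 268.9], 0.96), ([275.7, 254.6], 0.95), ([226.4, 267.0], 0.86), ([169.6, 251.9], 0.83), ([345.1, 285.7], 0.76)]
battery_foot_a top [([185.0, 193.2], 0.96), ([286.6, 260.3], 0.87), ([208.7, 230.1], 0.83), ([199.5, 255.7], 0.8), ([182.4, 137.7], 0.8)]
clamp_grip side []
clamp_grip top [([303.1, 168.5], 0.66)]
switch_tip side [([262.1, 183.2], 0.47)]
switch_tip top [([241.3, 129.2], 0.49), ([273.7, 195.1], 0.47)]
oil_mid side [([192.5, 184.1], 0.96), ([255.7, 176.1], 0.25)]
oil_mid top [([240.4, 124.2], 0.93)]
carton_mid side [([180.7, 286.4], 0.69
[... 367 characters left out ...]
0.0, -0.13], [0.13, 0.01, -0.99]]
{'t': 1.2, 'q': array([-9.29886886e-01,  3.58606030e-01,  1.19407635e-02,  2.07986247e-05,
       -1.22409311e+00, -2.88102695e-01]), 'qd': array([-8.29941084e-04, -7.98332886e-04,  5.70958158e-04, -1.30600241e-03,
       -7.33184286e-04, -9.15223399e-05]), 'joint_efforts': array([-1.89200864e-04, -5.82397628e+01,  2.93299466e+01,  7.00286508e+00,
        1.21567675e-02, -4.57717090e-05]), 'eef_pos': array([ 0.23322104, -0.63343476,  0.22657887]), 'ee_rot': array([-3.14158468e+00,  4.19455424e-05,  1.92361014e+00]), 'force': array([-0.04598074, -0.39996712, -1.06522206]), 'moment': array([-0.00056869, -0.02862056, -0.01267041]), 'width': 0.08754853806079164}
```

View pics/top0.png

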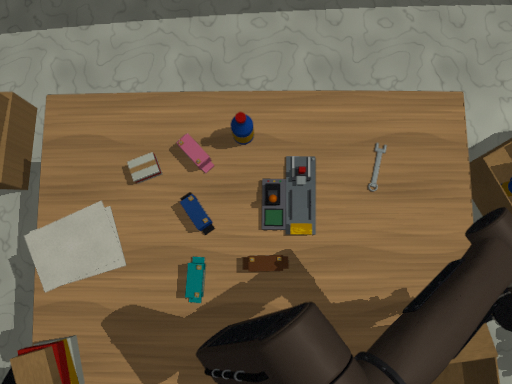

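View pics/side0.png

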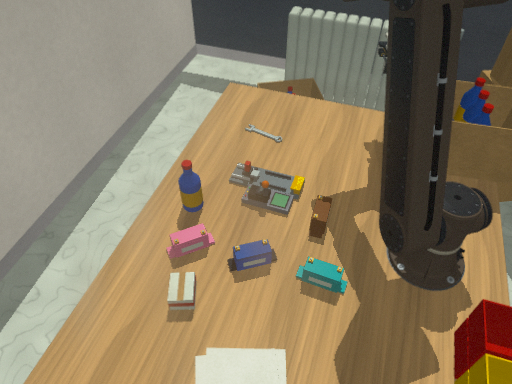

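The top view shows the tester at (300,200): lip towards the robot at (300,228), clamp handle at (302,170), switch at (273,197). The blue battery is at (197,213). The others at (265,263), (195,280) and (196,153) are look-alikes. The side view shows the same, with the blue battery at (252,255). Next I triangulate.

```bash
cat > m2.py <<'E'
from h import *
np.set_printoptions(precision=4,suppress=True)
f={c:grab_frame(c) for c in('side','top')}
S,T=f['side'],f['top']
for n,a,b in [('seat',[274.4,183.2],[300.2,199.7]),('lip',[293.1,180.2],[300,225.7]),('stop',[255.5,177.7],[301.9,182.6])]:
    print(n,tri([(S,a),(T,b)]), atz(T,b,.012+(.016 if n=='lip' else 0)))
print('clamp',atz(T,[303.1,168.5],.056),'switch',atz(T,[273.7,197],.087))
print('feet', [atz(T,u,.005) for u in ([185,193.2],[208.7,230.1])])
print('feetS', [(r['location'],atz(S,r['location'],.005)) for r in pinpoint('side','battery_foot_a')])
for c,F in f.items():
    hsv=cv2.cvtColor(F['pixels'],cv2.COLOR_RGB2HSV)
    m=((hsv[...,0]>105)&(hsv[...,0]<130)&(hsv[...,1]>120)).astype(np.uint8)
    n,l,st,ce=cv2.connectedComponentsWithStats(m)
    for i in range(1,n):
        if st[i,4]>60:
            pts=np.argwhere(l==i)[:,::-1].astype(np.float32); print(c,st[i],ce[i],cv2.minAreaRect(pts))
im=np.hstack([cv2.resize(T['pixels'][140:250,170:330],(640,440),interpolation=cv2.INTER_CUBIC)])
cv2.imwrite('pics/c1.png',im[...,::-1])
E
python3 m2.py
```

```text
seat (array([ 0.5558, -0.1599, -0.0062]), [np.float64(1.5532041624047828), np.float64(1.7086440389320157)]) [ 0.5593 -0.1576  0.012 ]
lip (array([ 0.4751, -0.1528,  0.0397]), [np.float64(1.2595709261292707), np.float64(1.3871071903827137)]) [ 0.4714 -0.1543  0.028 ]
stop (array([ 0.623 , -0.1655, -0.0067]), [np.float64(0.7318206023215119), np.float64(0.8095199268286821)]) [ 0.6171 -0.1643  0.012 ]
clamp [ 0.6565 -0.1651  0.056 ] switch [ 0.5588 -0.0674  0.087 ]
feet [array([0.584 , 0.2296, 0.005 ]), array([0.4595, 0.1479, 0.005 ])]
feetS [([276.1, 254.7], array([0.4526, 0.15  , 0.005 ])), ([296.3, 272.4], array([0.376 , 0.1924, 0.005 ])), ([314.7, 234.8], array([0.3543, 0.035 , 0.005 ])), ([211.8, 237.9], array([0.6696, 0.1536, 0.005 ])), ([343.9, 284.8], array([0.2303, 0.1893, 0.005 ])), ([169.5, 251.1], array([0.7767, 0.2441, 0.005 ]))]
side [461  86  29  39 702] [474.1054 107.0655] ((473.21697998046875, 107.50942993164062), (40.384002685546875, 24.862258911132812), 74.05460357666016)
top [231 116  22  21 303] [242.0429 127.3069] ((241.9324493408203, 126.59459686279297), (19.563480377197266, 21.04306983947754), 80.53767395019531)
top [181 194  31  37 496] [195.3448 212.5585] ((195.5, 211.99996948242188), (36.61021423339844, 15.808956146240234), 56.3099365234375)
```

View pics/c1.png

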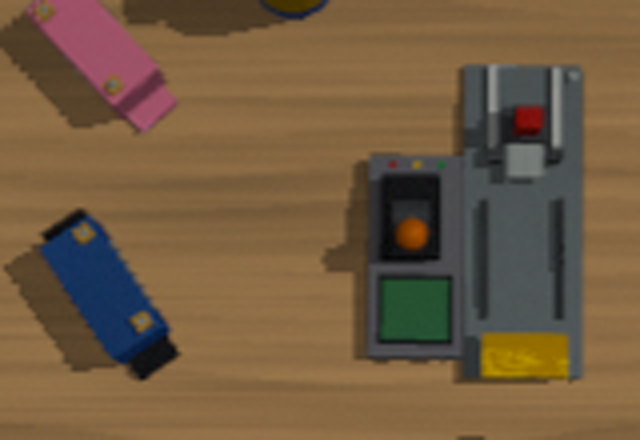

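```bash
python3 -m inch '1 9 12 4 0 0 -6; 1 18 24 8 0 0 -12; 1 27 36 9 0 0 -18; 1 33 47 9 0 0 -20; 1 33 47 9 0 0 -20; 1 33 47 9 0 0 -20; 1 33 47 9 0 0 -20; 1 33 47 9 0 0 -20; 1 33 47 9 0 0 -20; 1 33 47 9 0 0 -20; 1 33 47 9 0 0 -20; 1 33 47 9 0 0 -20'
python3 - <<'E'
from h import *
np.set_printoptions(precision=4,suppress=True)
W=grab_frame('wrist');save(W,'w1')
print(-np.array(W['R']).T@W['t'],W['R'],W['fx'],telemetry.get_state()['eef_pos'],telemetry.get_state()['ee_rot'])
for n,z in [('tester_seat',.012),('tester_lip',.028),('tester_stop',.012),('clamp_grip',.056),('switch_tip',.087)]:
    print(n,[(np.round(r['location'],1),round(r['p'],2),atz(W,r['location'],z)) for r in pinpoint('wrist',n)][:2])
E
```

```text
t: 2.85
eef_pos: [0.5626, -0.1641, 0.3164]
ee_rot: [-3.141, 0.0, 1.574]
force: [-0.8, -0.2, -0.7]
width: 0.0875
[ 0.4805 -0.1631  0.4755] [[-0.0024  1.      0.0006]
 [ 0.9531  0.0022  0.3026]
 [ 0.3026  0.0013 -0.9531]] 285.2105613882715 [ 0.5625 -0.1644  0.3165] [-3.1413  0.0001  1.5734]
tester_seat [(array([264.9, 140.5]), 0.8, array([ 0.5478, -0.154 ,  0.012 ]))]
tester_lip [(array([264. , 100.2]), 0.72, array([ 0.4846, -0.1561,  0.028 ])), (array([260.3, 137.8]), 0.56, array([ 0.5412, -0.1615,  0.028 ]))]
tester_stop [(array([264.7, 184.9]), 0.69, array([ 0.6231, -0.1537,  0.012 ])), (array([333.2, 152.2]), 0.56, array([ 0.5665, -0.0412,  0.012 ]))]
clamp_grip [(array([262.8, 211.7]), 0.55, array([ 0.6541, -0.1573,  0.056 ]))]
switch_tip []
```

View pics/w1.png

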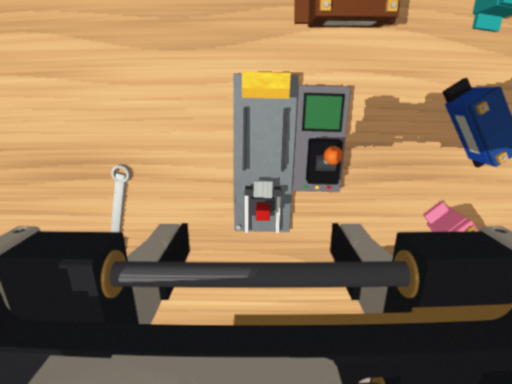

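```bash
cat > loc.py <<'E'
from h import *
np.set_printoptions(precision=4,suppress=True)
def blob(F,cond,box=None,minA=15):
    hsv=cv2.cvtColor(F['pixels'],cv2.COLOR_RGB2HSV); m=cond(hsv).astype(np.uint8)
    if box: k=np.zeros_like(m);k[box[1]:box[3],box[0]:box[2]]=1;m*=k
    n,l,st,ce=cv2.connectedComponentsWithStats(m); i=1+np.argmax(st[1:,4]); 
    return ce[i],st[i],np.argwhere(l==i)[:,::-1].astype(float)
yel=lambda h:(h[...,0]>20)&(h[...,0]<32)&(h[...,1]>180)&(h[...,2]>140)
red=lambda h:((h[...,0]<5)|(h[...,0]>174))&(h[...,1]>160)&(h[...,2]>110)
org=lambda h:(h[...,0]>5)&(h[...,0]<16)&(h[...,1]>190)&(h[...,2]>120)
grn=lambda h:(h[...,0]>60)&(h[...,0]<85)&(h[...,1]>90)
if __name__=='__main__':
  W=grab_frame('wrist');T=grab_frame('top')
  for nm,F,box in [('W',W,(220,60,360,240)),('T',T,(255,150,325,240))]:
    for n,c,z in [('lip',yel,.034),('handle',red,.071),('ball',org,.087),('screen',grn,.02)]:
        try:
            ce,st,p=blob(F,c,box); X=np.array([atz(F,q,z) for q in p]); r=cv2.minAreaRect(X[:,:2].astype(np.float32)*1000)
            print(nm,n,ce,st,'c',X.mean(0)[:2],'lo',X.min(0)[:2],'hi',X.max(0)[:2],r)
        except Exception as e: print(nm,n,e)
  g=cv2.createCLAHE(2).apply(cv2.cvtColor(W['pixels'],cv2.COLOR_RGB2GRAY))[55:240,215:360]
  cv2.imwrite('pics/edge.png',cv2.resize(W['pixels'][55:240,215:360,::-1],None,fx=4,fy=3.2,interpolation=cv2.INTER_CUBIC))
  # long straight lines, mapped to z=.012
  for s in cv2.createLineSegmentDetector().detect(g)[0][:,0]:
    a,b=s[:2]+[215,55],s[2:]+[215,55]
    if np.linalg.norm(a-b)>40:
        A,B=atz(W,a,.012),atz(W,b,.012); d=B-A; print(np.round(a),np.round(b),A[:2],B[:2],'ang',np.degrees(np.arctan2(d[1],d[0])))
E
python3 loc.py
```

```text
W lip [265.71    84.3687] [ 243   72   47   25 1093] c [ 0.4626 -0.1538] lo [ 0.4454 -0.1873] hi [ 0.479 -0.12 ] ((462.17340087890625, -153.65603637695312), (33.57023620605469, 67.3868637084961), 0.06633144617080688)
W handle [262.457  213.9669] [256 209  14  11 151] c [ 0.6521 -0.1581] lo [ 0.6439 -0.168 ] hi [ 0.6605 -0.148 ] ((652.220703125, -157.986572265625), (16.618846893310547, 20.052539825439453), 0.07699082791805267)
W ball [332.7247 154.6235] [324 147  18  17 247] c [ 0.5565 -0.0613] lo [ 0.5458 -0.0738] hi [ 0.5683 -0.0495] ((557.0594482421875, -61.63169860839844), (22.500333786010742, 24.209003448486328), 0.31710073351860046)
W screen [322.8368 111.5947] [ 304   95   39   35 1256] c [ 0.5018 -0.0643] lo [ 0.4766 -0.0933] hi [ 0.5284 -0.0355] ((502.2501525878906, -64.45441436767578), (57.34888458251953, 52.08369064331055), 88.98522186279297)
T lip [300.7675 228.1447] [290 223  22  11 228] c [ 0.463  -0.1562] lo [ 0.447  -0.1898] hi [ 0.48  -0.121] ((463.5210266113281, -155.38995361328125), (68.74974822998047, 32.626651763916016), 89.68721008300781)
T handle attempt to get 
[... 1400 characters left out ...]
0.102 ] [ 0.6316 -0.1047] ang -1.012683619630986
[242.  97.] [287.  98.] [ 0.48   -0.1903] [ 0.4813 -0.1201] ang 88.91581516130589
[297. 211.] [358. 211.] [ 0.6718 -0.097 ] [0.6714 0.0115] ang 90.22429114623347
[312.  67.] [358.  68.] [ 0.4363 -0.0834] [ 0.4364 -0.0123] ang 89.93063137550044
[358. 201.] [297. 203.] [0.6536 0.0096] [ 0.6557 -0.0976] ang -88.8845877206304
[344. 133.] [349.  88.] [ 0.5357 -0.0253] [ 0.4661 -0.0239] ang 178.87970691093335
[358.  60.] [216.  58.] [ 0.4253 -0.0134] [ 0.4241 -0.2291] ang -90.32103541401325
[298. 199.] [353. 198.] [ 0.6489 -0.0958] [0.6468 0.    ] ang 91.25474425783743
[298. 205.] [347. 205.] [ 0.6601 -0.0953] [ 0.6608 -0.0096] ang 89.51918006208965
```

```bash
python3 -m inch '1 5 0.6 -6 0 0 -1; 1 8.9 0.6 -12 0 0 -1; 1 8.9 0.6 -18 0 0 -1; 1 8.9 0.6 -23 0 0 -1; 1 8.9 0.6 -26 0 0 -1;1 8.9 0.6 -27.1 0 0 -1;1 8.9 0.6 -27.1 0 0 -1;1 8.9 0.6 -27.1 0 0 -1' 20 && python3 -m inch '0 0 0 0 0 0 0; 0 0 0 0 0 0 0; 0 0 0 0 0 0 0; 0 0 0 0 0 0 0; 0 0 0 0 0 0 0; 0 0 0 0 0 0 0' 20
```

```text
t: 4.25
eef_pos: [0.6534, -0.158, 0.0479]
ee_rot: [3.138, 0.0, 1.557]
force: [0.3, -0.0, 0.3]
width: 0.0875
t: 5.0
eef_pos: [0.6534, -0.158, 0.0478]
ee_rot: [3.138, 0.0, 1.557]
force: [-0.1, 0.1, 1.4]
width: 0.0334
```

```bash
python3 -m inch '0 0 0 0 0 0 0; 0 0 0 0 0 0 0; 0 0 0 0 0 0 0; 0 0 0 0 0 0 0' 20 && python3 -m inch '0 0.5 0 0 0 0 0; 0 1 0 0 0 0 0; 0 1.5 0 0 0 0 0' && python3 -m inch '0 0.3 0 0 0 0 0; 0 0.5 0 0 0 0 0;0 0.5 0 0 0 0 0'
```

```text
t: 5.5
eef_pos: [0.6533, -0.1591, 0.0478]
ee_rot: [3.138, 0.001, 1.556]
force: [0.3, -5.0, -1.7]
width: 0.0218
t: 5.88
eef_pos: [0.6683, -0.1594, 0.0476]
ee_rot: [3.139, 0.002, 1.556]
force: [-3.6, -3.0, 3.0]
width: 0.022
t: 6.25
eef_pos: [0.6721, -0.1595, 0.0476]
ee_rot: [-3.141, 0.002, 1.556]
force: [-7.0, -1.0, 5.9]
width: 0.0219
```

```bash
python3 -m inch '0 0.4 0 0 0 0 0; 0 0.8 0 0 0 0 0;0 0.8 0 0 0 0 0'; python3 -m inch '0.5 0 0 0 0 0 0;0.5 0 0 0 0 0 0;0.5 0 0 0 0 0 0; 0.5 0 0 5 0 0 0; 0.5 0 0 10 0 0 0;1 -3 4 20 0 0 0;1 -3 8 20 0 0 0;1 -3 8 20 0 0 0'
python3 - <<'E'
from loc import *
W=grab_frame('wrist');T=grab_frame('top')
save(W,'w2')
for n,c,z in [('lip',yel,.034),('handle',red,.071),('ball',org,.087)]:
    ce,st,p=blob(W,c); X=np.array([atz(W,q,z) for q in p]); print(n,st,X.mean(0)[:2],X.min(0)[:2],X.max(0)[:2])
print(telemetry.get_state()['eef_pos'])
E
```

```text
t: 6.62
eef_pos: [0.6736, -0.1596, 0.0469]
ee_rot: [-3.129, 0.001, 1.555]
force: [-21.1, 1.1, 15.4]
width: 0.022
t: 7.62
eef_pos: [0.6451, -0.0772, 0.2511]
ee_rot: [-3.136, 0.0, 1.557]
force: [-0.2, -0.9, 0.1]
width: 0.0678
lip [ 163    0   59   28 1391] [ 0.4653 -0.1513] [ 0.449  -0.1871] [ 0.4798 -0.1182]
handle [187 179  18  18 250] [ 0.6697 -0.1567] [ 0.6577 -0.1672] [ 0.6798 -0.1458]
ball [261  80  24  23 425] [ 0.5558 -0.0606] [ 0.5444 -0.073 ] [ 0.5673 -0.0481]
[ 0.6443 -0.0783  0.2481]
```

```bash
python3 -m inch '1 -3 6 5 0 0 9; 1 -6 12 5 0 0 18; 1 -9 18 5 0 0 27; 1 -11.5 24 5 0 0 34; 1 -11.5 26.5 5 0 0 34;1 -11.5 26.5 5 0 0 34;1 -11.5 26.5 5 0 0 34;1 -11.5 26.5 5 0 0 34;1 -11.5 26.5 5 0 0 34'
python3 - <<'E'
from loc import *
W=grab_frame('wrist');T=grab_frame('top')
save(W,'w3')
print(telemetry.get_state()['eef_pos'],telemetry.get_state()['ee_rot'])
blu=lambda h:(h[...,0]>105)&(h[...,0]<130)&(h[...,1]>120)
ce,st,p=blob(W,blu); X=np.array([atz(W,q,.064) for q in p]); print(ce,st,X.mean(0)[:2],cv2.minAreaRect(X[:,:2].astype(np.float32)*1000))
for r in pinpoint('wrist','battery_foot_a'): print(r['location'],r['p'],atz(W,r['location'],.005))
for r in pinpoint('wrist','battery_mid'): print('mid',r['location'],r['p'],atz(W,r['location'],.032))
hs=cv2.cvtColor(W['pixels'],cv2.COLOR_RGB2HSV)
E
```

```text
t: 8.85
eef_pos: [0.5296, 0.1856, 0.2979]
ee_rot: [-3.131, 0.001, 2.148]
force: [-0.2, -0.2, 0.6]
width: 0.0877
[0.5295 0.1859 0.2981] [-3.1318  0.0006  2.1489]
[267.2489 151.1189] [ 249  112   35   80 2447] [0.5139 0.1892] ((516.3607177734375, 189.0914306640625), (111.56298828125, 47.59796905517578), 33.772762298583984)
[313.5, 66.5] 0.84 [0.3777 0.1832 0.005 ]
[265.0, 188.9] 0.73 [0.5759 0.2275 0.005 ]
[266.9, 100.1] 0.7 [0.4559 0.1519 0.005 ]
[199.4, 208.4] 0.61 [0.6659 0.153  0.005 ]
mid [202.3, 255.9] 0.79 [0.7265 0.1989 0.032 ]
mid [268.0, 149.8] 0.67 [0.5153 0.1924 0.032 ]
mid [353.6, 13.3] 0.6 [0.2975 0.1864 0.032 ]
```

View pics/w3.png

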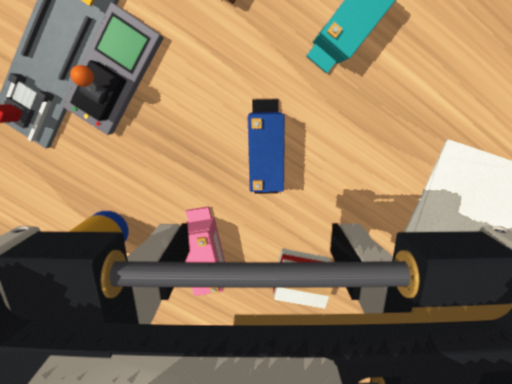

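```bash
python3 -m inch '1 -1.1 0.3 -6 0.3 -0.5 0.4; 1 -1.1 0.3 -12 0.3 -0.5 0.4; 1 -1.1 0.3 -18 0.3 -0.5 0.4; 1 -1.1 0.3 -23 0.3 -0.5 0.4; 1 -1.1 0.3 -25.5 0.3 -0.5 0.4; 1 -1.1 0.3 -26.5 0.3 -0.5 0.4; 1 -1.1 0.3 -26.5 0.3 -0.5 0.4;1 -1.1 0.3 -26.5 0.3 -0.5 0.4' && python3 -m inch '0 0 0 0 0 0 0; 0 0 0 0 0 0 0; 0 0 0 0 0 0 0; 0 0 0 0 0 0 0; 0 0 0 0 0 0 0; 0 0 0 0 0 0 0;0 0 0 0 0 0 0;0 0 0 0 0 0 0' 40
```

```text
t: 10.05
eef_pos: [0.5193, 0.1898, 0.0345]
ee_rot: [3.139, 0.001, 2.157]
force: [0.8, -1.2, 0.7]
width: 0.0875
t: 11.05
eef_pos: [0.5193, 0.1898, 0.0346]
ee_rot: [3.139, 0.001, 2.157]
force: [0.1, -1.5, 3.2]
width: 0.0499
```

```bash
python3 -m inch '0 0 0 5 0 0 0; 0 0 0 11 0 0 0; 0 1 -5 15 0 0 -6;0 2 -11 15 0 0 -14;0 3 -17 15 0 0 -22;0 4 -23 15 0 0 -30;0 4 -29 15 0 0 -34.5;0 4 -34.5 15 0 0 -34.5;0 4 -34.5 15 0 0 -34.5;0 4 -34.5 15 0 0 -34.5;0 4 -34.5 15 0 0 -34.5' 40
python3 - <<'E'
from loc import *
f={c:grab_frame(c) for c in('wrist','top','side')}
save(f['wrist'],'w4')
s=telemetry.get_state();print(s['eef_pos'],s['ee_rot'],s['width'],s['force'])
blu=lambda h:(h[...,0]>105)&(h[...,0]<130)&(h[...,1]>120)
z=s['eef_pos'][2]-.0346
for c in f:
  for r in pinpoint(c,'battery_foot_a')[:6]: print(c,np.round(r['location'],1),round(r['p'],2),atz(f[c],r['location'],z+.005))
W=f['wrist'];ce,st,p=blob(W,blu); X=np.array([atz(W,q,z+.064) for q in p]); print(ce,st,X.mean(0)[:2],X.min(0)[:2],X.max(0)[:2])
cv2.imwrite('pics/c4.png',np.hstack([W['pixels'],cv2.resize(f['side']['pixels'][100:250,180:340],(410,384))])[:,112:,::-1])
E
```

```text
t: 12.42
eef_pos: [0.559, -0.1541, 0.184]
ee_rot: [3.14, 0.001, 1.555]
force: [0.1, 0.3, -7.0]
width: 0.05
[ 0.5594 -0.1541  0.1845] [3.1389 0.0009 1.556 ] 0.049743901655218505 [ 1.2999 -0.3002 -6.5962]
wrist [261.2 107.2] 0.89 [ 0.483  -0.1506  0.1549]
wrist [479.2 243.2] 0.6 [0.5843 0.0152 0.1549]
top [283.8 262.1] 0.98 [ 0.3554 -0.0942  0.1549]
top [303.2 219. ] 0.76 [ 0.483  -0.1535  0.1549]
top [198.  303.6] 0.73 [0.2345 0.1591 0.1549]
top [198.1 257.6] 0.69 [0.3692 0.1601 0.1549]
top [182.7 135.4] 0.64 [0.7431 0.2138 0.1549]
side [210.6 238.3] 0.83 [0.6188 0.2549 0.1549]
side [295.1 269. ] 0.74 [0.3695 0.2769 0.1549]
side [345.5 286.1] 0.67 [0.2342 0.2857 0.1549]
side [253.1 147.1] 0.64 [ 0.6303 -0.1509  0.1549]
side [170.3 249.6] 0.64 [0.7084 0.3252 0.1549]
side [294.2 159.3] 0.58 [ 0.48   -0.136   0.1549]
[262.0398 201.2156] [  207   137   105   125 11237] [ 0.5256 -0.1512] [ 0.4937 -0.1778] [ 0.5584 -0.1278]
```

View pics/c4.png

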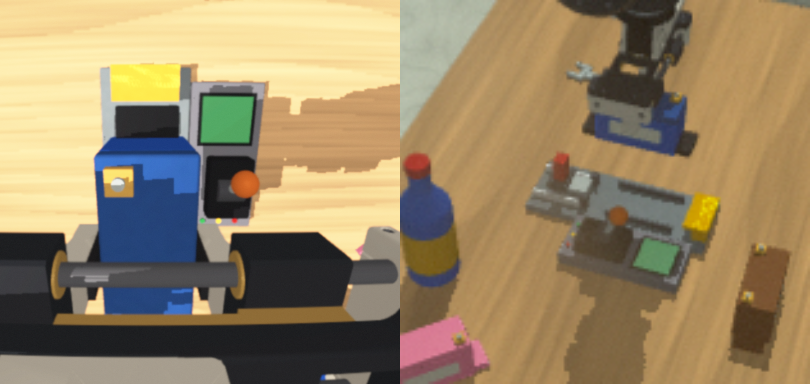

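```bash
python3 -m inch '0 -0.3 -0.3 -3 -0.1 -5 0; 0 -0.3 -0.3 -7 -0.2 -10 0; 0 -0.3 -0.3 -8.4 -0.2 -10 0; 0 -0.3 -0.3 -8.4 -0.2 -10 0;0 -0.3 -0.3 -8.4 -0.2 -10 0' && python3 -c "
from h import *
s=telemetry.get_state();print(s['eef_pos'],s['ee_rot'])
W=grab_frame('wrist');S=grab_frame('side')
for r in pinpoint('wrist','battery_foot_a')[:2]: print(r['location'],r['p'],atz(W,r['location'],s['eef_pos'][2]-.0474+.005))
for r in pinpoint('side','battery_foot_a'): print(r['location'],r['p'])
cv2.imwrite('pics/c5.png',np.hstack([W['pixels'],cv2.resize(S['pixels'][100:250,180:340],(410,384))])[:,112:,::-1])
"
```

```text
t: 13.35
eef_pos: [0.5583, -0.1575, 0.1021]
ee_rot: [2.962, 0.002, 1.556]
force: [0.4, -0.2, -6.0]
width: 0.0497
[ 0.55830027 -0.15747505  0.10210544] [2.96227199e+00 2.10672872e-03 1.55594006e+00]
[262.3, 105.7] 0.87 [ 0.48794708 -0.15344635  0.05970544]
[342.7, 287.5] 0.87
[313.8, 234.0] 0.86
[214.0, 236.6] 0.74
[250.3, 158.7] 0.7
[294.1, 270.5] 0.68
[291.6, 178.5] 0.67
[174.4, 250.3] 0.58
```

View pics/c5.png

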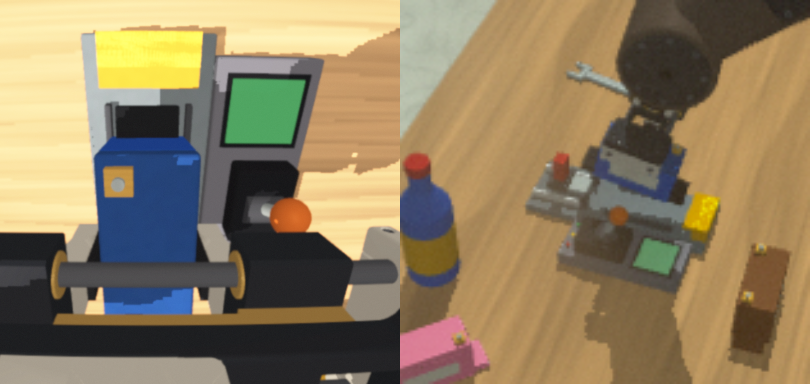

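```bash
python3 -m inch '0 -0.1 0 -1.5 0 0 0; 0 -0.1 0 -3 0 0 0; 0 -0.1 0 -4.1 0 0 0; 0 -0.1 0 -4.1 0 0 0;0 -0.1 0 -4.1 0 0 0' && python3 -m inch '0 0 0 0 0 0 0'
```

```text
t: 14.18
eef_pos: [0.5562, -0.1575, 0.0603]
ee_rot: [2.963, 0.002, 1.555]
force: [-0.0, 0.4, -6.7]
width: 0.0497
t: 14.3
eef_pos: [0.5563, -0.1575, 0.0606]
ee_rot: [2.963, 0.002, 1.555]
force: [0.2, 0.5, -6.9]
width: 0.0496
```

```bash
python3 -m inch '0 -0.5 0 0 0 0 0; 0 -1 0 0 0 0 0; 0 -1.4 0 0 0 0 0; 0 -1.4 0 0 0 0 0' && python3 -m inch '0 -0.2 0 0 0 0 0; 0 -0.4 0 0 0 0 0;  0 -0.4 0 0 0 0 0' 
```

```text
t: 14.8
eef_pos: [0.5419, -0.1575, 0.0607]
ee_rot: [2.963, 0.002, 1.555]
force: [0.6, -0.6, -6.9]
width: 0.0497
t: 15.18
eef_pos: [0.5387, -0.1575, 0.0611]
ee_rot: [2.961, 0.002, 1.556]
force: [1.6, -0.5, -7.4]
width: 0.0498
```

```bash
python3 -c "
from h import *
s=telemetry.get_state();print(s['eef_pos'],s['ee_rot'],s['force'])
W=grab_frame('wrist');S=grab_frame('side')
cv2.imwrite('pics/c6.png',np.hstack([W['pixels'],cv2.resize(S['pixels'][140:220,220:320],(480,384))])[:,192:,::-1])
"
```

```text
[ 0.53872922 -0.15747124  0.06112313] [2.96136190e+00 1.68840233e-03 1.55554426e+00] [ 1.56395485 -0.53452545 -7.44440202]
```

View pics/c6.png

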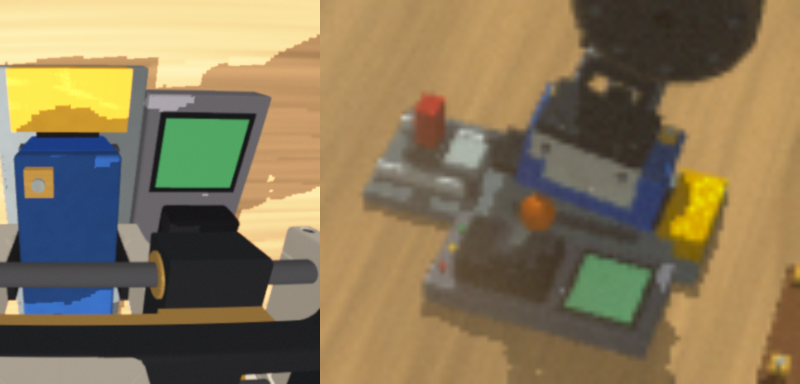

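```bash
python3 -m inch '0 -0.15 0 0 0 0 0; 0 -0.3 0 0 0 0 0' && python3 -m inch '0 0 0 -0.1 0 0 0; 0 0 0 -0.2 0 0 0'
```

```text
t: 15.52
eef_pos: [0.538, -0.1574, 0.062]
ee_rot: [2.957, 0.002, 1.556]
force: [6.8, -0.7, -8.0]
width: 0.0499
t: 15.78
eef_pos: [0.5384, -0.1574, 0.0602]
ee_rot: [2.957, 0.002, 1.556]
force: [3.5, -0.8, -4.6]
width: 0.0494
```

```bash
python3 -m inch '0 0.2 0 0 0 0 0; 0 0.4 0 -0.3 0.05 2.5 0; 0 0.6 0 -0.6 0.1 5 0; 0 0.6 0 -0.6 0.1 5 0' && python3 -m inch '0 0.2 0 -0.3 0.05 2.7 0; 0 0.35 0 -0.5 0.1 4.4 0;0 0.35 0 -0.5 0.1 4.4 0'
```

```text
t: 16.27
eef_pos: [0.5441, -0.1574, 0.0534]
ee_rot: [3.046, 0.001, 1.556]
force: [0.4, 0.4, -6.5]
width: 0.0499
t: 16.65
eef_pos: [0.5472, -0.1574, 0.0478]
ee_rot: [3.123, 0.001, 1.556]
force: [-0.6, 0.3, -6.8]
width: 0.0498
```

```bash
python3 -m inch '0 0.05 0 -0.1 0 1 0; 0 0.05 0 -0.2 0 1 0;0 0.05 0 -0.2 0 1 0' 
```

```text
t: 17.02
eef_pos: [0.5472, -0.1576, 0.0466]
ee_rot: [3.14, 0.001, 1.556]
force: [-5.7, -0.0, 2.4]
width: 0.0499
```

```bash
python3 -c "
from h import *
s=telemetry.get_state();print(s['eef_pos'],s['ee_rot'],s['force'])
W=grab_frame('wrist');S=grab_frame('side')
for r in pinpoint('side','battery_mid')[:5]: print(r['location'],r['p'],atz(S,r['location'],.044))
for r in pinpoint('side','battery_foot_a')[:8]: print(r['location'],r['p'],atz(S,r['location'],.017))
cv2.imwrite('pics/c7.png',np.hstack([W['pixels'],cv2.resize(S['pixels'][140:220,220:320],(480,384))])[:,192:,::-1])
"
```

```text
[ 0.54717478 -0.15757312  0.04660871] [3.14022859e+00 1.06206654e-03 1.55598821e+00] [-5.70631793 -0.02286181  2.44617455]
[185.4, 240.6] 0.9 [0.72970035 0.21517358 0.044     ]
[320.5, 211.8] 0.64 [ 0.35463761 -0.03435011  0.044     ]
[320.7, 275.3] 0.58 [0.30265009 0.20383244 0.044     ]
[191.6, 186.0] 0.58 [ 0.80967605 -0.00662607  0.044     ]
[276.4, 175.7] 0.56 [ 0.54178473 -0.15103687  0.044     ]
[346.2, 287.7] 0.94 [0.22287233 0.20424488 0.017     ]
[312.3, 235.6] 0.94 [0.36025346 0.04987163 0.017     ]
[256.7, 174.9] 0.92 [ 0.61880242 -0.15826608  0.017     ]
[297.0, 269.9] 0.76 [0.37520328 0.19078065 0.017     ]
[295.7, 187.8] 0.74 [ 0.46509485 -0.14041995  0.017     ]
[214.5, 237.2] 0.7 [0.65817258 0.15619612 0.017     ]
[171.5, 251.6] 0.64 [0.76445066 0.25074623 0.017     ]
[290.7, 183.8] 0.51 [ 0.48736975 -0.15407116  0.017     ]
```

View pics/c7.png

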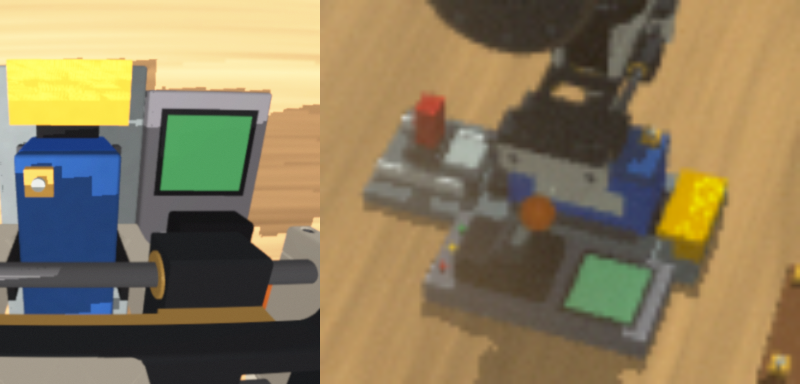

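```bash
python3 -m inch '0 -0.1 0 0 0 0 0; 0 -0.2 0 0 0 0 0;0 -0.2 0 0 0 0 0' && python3 -m inch '0.8 0 0 0 0 0 0; 0.8 0 0 0 0 0 0; 0.8 0 0 0 0 0 0; 0.8 0 0 0 0 0 0;0.8 0 0 4 0 0 0; 0.8 0 0 9 0 0 0; 0.8 1 0 15 0 0 0;0.8 5 0 20 0 0 0;0.8 5 0 20 0 0 0;0.8 5 0 20 0 0 0'
python3 -c "
from loc import *
W=grab_frame('wrist');save(W,'w8');s=telemetry.get_state();print(s['eef_pos'],s['ee_rot'],s['force'])
blu=lambda h:(h[...,0]>105)&(h[...,0]<130)&(h[...,1]>120)
for n,c,z in [('lip',yel,.034),('handle',red,.071),('ball',org,.087),('batt',blu,.076)]:
    ce,st,p=blob(W,c); X=np.array([atz(W,q,z) for q in p]); print(n,st,X.mean(0)[:2],X.min(0)[:2],X.max(0)[:2],cv2.minAreaRect(X[:,:2].astype(np.float32)*1000))
"
```

```text
t: 17.6
eef_pos: [0.5455, -0.1575, 0.0467]
ee_rot: [3.139, 0.001, 1.556]
force: [-0.2, 0.0, -3.9]
width: 0.0496
t: 18.85
eef_pos: [0.595, -0.1573, 0.2461]
ee_rot: [3.14, 0.001, 1.556]
force: [0.2, 0.1, -1.7]
width: 0.0702
[ 0.5944 -0.1574  0.2454] [-3.1416  0.0006  1.5558] [0.8663 0.9806 0.73  ]
lip [232  39  56  31 971] [ 0.4686 -0.1541] [ 0.4465 -0.1876] [ 0.4804 -0.1208] ((463.2541198730469, -154.0150604248047), (66.81022644042969, 33.63262176513672), 89.14102172851562)
handle [251 211  17  21 315] [ 0.6654 -0.1584] [ 0.6504 -0.1684] [ 0.6786 -0.1476] ((664.60302734375, -157.78155517578125), (20.5241641998291, 27.943843841552734), 88.55715942382812)
ball [334 126  22  22 391] [ 0.556  -0.0609] [ 0.5446 -0.0728] [ 0.568  -0.0487] ((556.27587890625, -60.77251434326172), (24.116260528564453, 23.32495880126953), 89.48640441894531)
batt [ 236   73   46  100 3970] [ 0.5405 -0.1546] [ 0.4876 -0.1812] [ 0.5987 -0.1309] ((543.1172485351562, -156.00820922851562), (50.054481506347656, 110.67720794677734), 89.18557739257812)
```

View pics/w8.png

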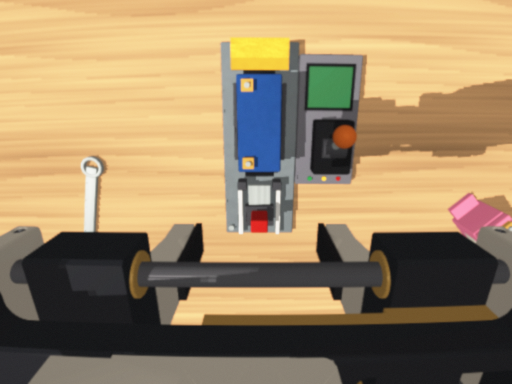

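```bash
python3 -m inch '0.6 5 -0.2 -5 0 0 0; 0.6 7.5 -0.2 -11 0 0 0; 0.6 7.5 -0.2 -16 0 0 0; 0.6 7.5 -0.2 -19 0 0 0; 0.6 7.5 -0.2 -20 0 0 0; 0.6 7.5 -0.2 -20 0 0 0; 0 7.5 -0.2 -20 0 0 0; 0 7.5 -0.2 -20 0 0 0; 0 7.5 -0.2 -20 0 0 0; 0 7.5 -0.2 -20 0 0 0; 0 7.5 -0.2 -20 0 0 0;0 7.5 -0.2 -20 0 0 0' 25 && python3 -m inch '0 -0.6 0 0 0 0 0; 0 -1.2 0 0 0 0 0; 0 -1.8 0 0 0 0 0; 0 -1.8 0 0 0 0 0' && python3 -m inch '0 -0.2 0 0 0 0 0; 0 -0.4 0 0 0 0 0; 0 -0.6 0 0 0 0 0'
```

```text
t: 20.4
eef_pos: [0.6697, -0.1595, 0.0461]
ee_rot: [3.141, 0.001, 1.556]
force: [-2.2, 0.5, 5.4]
width: 0.0222
t: 20.9
eef_pos: [0.6508, -0.1592, 0.0461]
ee_rot: [-3.141, 0.0, 1.556]
force: [-0.2, 3.1, 3.1]
width: 0.022
t: 21.28
eef_pos: [0.6476, -0.1591, 0.0463]
ee_rot: [3.137, 0.001, 1.556]
force: [15.3, -0.7, -9.6]
width: 0.0216
```

```bash
python3 -m inch '0.5 0 0 0 0 0 0;0.5 0 0 0 0 0 0;0.5 0 0 0 0 0 0; 0.5 0 0 5 0 0 0; 0.3 0 0 10 0 0 0;0 -5 3 14 0 0 0;0 -10 7 14 0 0 0;0 -13 9.6 14 0 0 0;0 -13 9.6 14 0 0 0;0 -13 9.6 14 0 0 0'
python3 -c "
from loc import *
W=grab_frame('wrist');save(W,'w9');s=telemetry.get_state();print(s['eef_pos'],s['ee_rot'],s['force'],s['width'])
T=grab_frame('top')
blu=lambda h:(h[...,0]>105)&(h[...,0]<130)&(h[...,1]>120)
for n,c,z in [('handle',red,.071),('ball',org,.087),('batt',blu,.076)]:
    ce,st,p=blob(W,c); X=np.array([atz(W,q,z) for q in p]); print(n,st,X.mean(0)[:2],X.min(0)[:2],X.max(0)[:2])
"
```

```text
t: 22.52
eef_pos: [0.5177, -0.063, 0.1868]
ee_rot: [3.136, 0.001, 1.557]
force: [0.1, -0.2, 0.1]
width: 0.0003
[ 0.518  -0.0633  0.1865] [3.1363 0.0007 1.5565] [-0.1055 -0.4058 -0.4014] 0.0003221241902225079Traceback (most recent call last):
  File "<string>", line 7, in <module>
    ce,st,p=blob(W,c); X=np.array([atz(W,q,z) for q in p]); print(n,st,X.mean(0)[:2],X.min(0)[:2],X.max(0)[:2])
            ~~~~^^^^^
  File "loc.py", line 6, in blob
    n,l,st,ce=cv2.connectedComponentsWithStats(m); i=1+np.argmax(st[1:,4]);
                                                       ~~~~~~~~~^^^^^^^^^^
    return _wrapfunc(a, 'argmax', axis=axis, out=out, **kwds)
    return bound(*args, **kwds)
ValueError: attempt to get argmax of an empty sequence
```

View pics/w9.png

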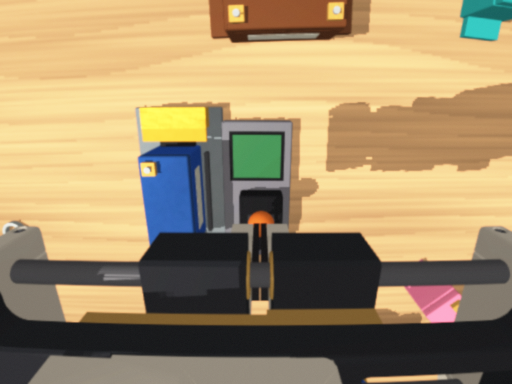

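```bash
python3 -m inch '0 -0.5 0 -4 0 0 0; 0 -0.5 0 -8 0 0 0; 0 -0.5 0 -11.3 0 0 0; 0 -0.5 0 -11.3 0 0 0;0 -0.5 0 -11.3 0 0 0' && python3 -m inch '0 1 0 0 0 0 0; 0 2 0 0 0 0 0; 0 3 0 0 0 0 0; 0 4 0 0 0 0 0; 0 5 0 0 0 0 0; 0 5.8 0 0 0 0 0; 0 5.8 0 0 0 0 0' && python3 -m inch '0 0.3 0 0 0 0 0; 0 0.6 0 0 0 0 0; 0 0.9 0 0 0 0 0;0 0.9 0 0 0 0 0'
```

```text
t: 23.25
eef_pos: [0.514, -0.0638, 0.0739]
ee_rot: [3.136, 0.001, 1.556]
force: [0.2, -1.1, 0.1]
width: 0.0008
t: 24.12
eef_pos: [0.5728, -0.0638, 0.0736]
ee_rot: [3.136, 0.001, 1.556]
force: [-0.2, 0.5, 0.0]
width: 0.0004
t: 24.62
eef_pos: [0.5781, -0.064, 0.0729]
ee_rot: [-3.14, 0.002, 1.555]
force: [-11.9, 2.7, 5.9]
width: 0.0004
```

Stop reached at 12 N, so I back off and check everything.

```bash
python3 -m inch '0 -1.5 0 0 0 0 0; 0 -3 0 3 0 0 0;0 -3 0 9 0 0 0; 0 -5 8 15 0 0 0; 0 -3 14 21 0 0 0;0 0 20 22 0 0 0;0 0 20 22 0 0 0;0 0 20 22 0 0 0'
python3 -c "
from loc import *
T=grab_frame('top');S=grab_frame('side');s=telemetry.get_state();print(s['eef_pos'],s['force'])
blu=lambda h:(h[...,0]>105)&(h[...,0]<130)&(h[...,1]>120)
for n,c,z in [('ball',org,.087),('batt',blu,.076)]:
    ce,st,p=blob(T,c,(255,150,325,240)); X=np.array([atz(T,q,z) for q in p]); print(n,st,X.mean(0)[:2],X.min(0)[:2],X.max(0)[:2])
a=cv2.resize(T['pixels'][140:250,245:335],(390,480),interpolation=cv2.INTER_CUBIC)
b=cv2.resize(S['pixels'][140:230,220:310],(410,480),interpolation=cv2.INTER_CUBIC)
cv2.imwrite('pics/c10.png',np.hstack([a,b])[...,::-1])
"
```

```text
t: 25.62
eef_pos: [0.5797, 0.1394, 0.2947]
ee_rot: [3.139, -0.0, 1.558]
force: [-1.4, -0.9, -0.1]
width: 0.0001
[0.5778 0.1365 0.2927] [-0.6025 -0.2661  0.0844]
ball [271 181   6   7  33] [ 0.6009 -0.0664] [ 0.5909 -0.075 ] [ 0.6103 -0.0591]
batt [294 186  17  36 508] [ 0.539  -0.1557] [ 0.483  -0.1834] [ 0.5956 -0.1315]
```

View pics/c10.png

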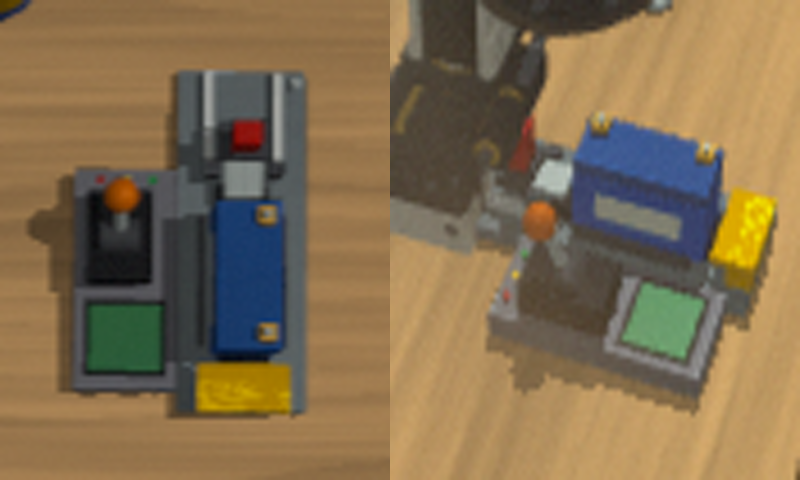

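```bash
python3 -m inch '0 0 0 0 0 0 0;0 0 0 0 0 0 0' && python3 -c "
from station import arm
print(arm.job_done())"
```

```text
t: 25.98
eef_pos: [0.5774, 0.1355, 0.2925]
ee_rot: [-3.14, 0.001, 1.555]
force: [0.0, 0.5, -0.4]
width: 0.0006
the job is handed in; nothing more can be done
None
```

I put the blue battery on test and handed the job in at about 26 s. The hand-in gave no verdict, so the results below are from my own checks.

**Steps, in order:**
1. I drew the clamp back until it hit its stop (21 N, no further movement).
2. I hooked the near foot under the yellow lip at about 10° of tilt. The foot met what I took to be the end wall (about 7 N), so I backed off slightly.
3. I swung the other end down flat and released the battery.
4. I slid the clamp home. It travelled 22 mm and then met its stop at 15 N.
5. I threw the switch to its stop, at 12 N.

**Last checks:**
- **Battery:** it looked flat and aligned in the bed. The wrist camera put its centre about 1 mm from my estimate of the seat.
- **Camera disagreement:** the final top view put the centre of the battery's visible blue 4–5 mm towards the lip. That patch includes the side of the battery, so I trusted the wrist camera.
- **Clamp:** it looked home in the picture.
- **Switch:** the ball had moved about 44 mm to the on side, which fits about 1.0 rad.
- **Arm and bystanders:** the arm was clear and touching nothing. I never touched the bystanders or look-alikes, but I did not measure them again at the end.

No check failed.

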